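# Lock the service cover of the display case's control box with the quarter-turn key

## Task

One of the two slotted fasteners on the sloping cover of the grey control box is still unlocked. Take the flat-bladed key from its wooden block and with its blade push that fastener in and turn it clockwise about a quarter turn to its stop, so that it springs back up locked; then stand the key fully home in its block again, without dropping it. Do not turn the fastener with the fingers, and leave the other things on the counter where they are.

Things in the scene. Friction and masses are not known exactly. Their poses are not given: they have to be found in the camera images.
- housing: Grey control box, fixed, 160 (x) x 200 (y) mm, 60 mm high in front (-x), 152 at the back; origin: centre of underside. Its cover slopes up to +x at 30 deg: outward normal (-0.5, 0, 0.866) in its frame. Two alike slotted fasteners: at y = -45 mm the unlocked one; at y = +45 mm a dummy that cannot move, already locked, slot up the slope: the other must end like it.
- stem: Sprung stem of the unlocked fastener, carrying its head. Origin: on its axis, on the cover's surface while the head is up; z: the cover's outward normal, x up the slope. It can be pushed in along -z by 6 mm at most, against a spring of 5.6 N at rest and 9.8 N fully in.
- cam_face (a point): Centre of the unlocked fastener's outer face (middle of the slot's mouth), 14 mm off the cover while up. z: the cover's outward normal; y: along the slot; turns with the head. Head about 34 mm wide; slot 30 long, 6.5 wide, 7 mm deep with closed ends and floor. A lug sticks out at the slot's +y end to 29 mm from the axis.
- seat_ref (a point): Fixed point on the box where cam_face lies while the head is fully up (same z); cam_face goes below it along z when pushed in. A fixed steel bridge, 12 mm high off the cover and 18 to 33 mm from the axis, stands over the lug's path clockwise: the head must be pushed in about 5 mm or more for the lug to pass under it.
- cam (a joint): Turn of the unlocked head, rad: 0 slot level (along the box's y), growing clockwise facing the cover, to a hard stop at 1.45. Up, its lug meets the bridge after about 0.1; pushed in it turns with some 0.1 N m of friction, clears the bridge near 1.3 and, let go beyond that, springs up locked. The blade has 0.1 rad of play in the slot either way: the hand must turn farther than the head.
- key: Flat-bladed key, 0.12 kg (varies), standing blade down in the block. Origin: middle of the blade's tip; z up through the handle, y along the blade's width. Blade 4 thick (x) x 26 mm wide (y), z 0 to 18 (last 3 mm only 2.5 x 22); collar 32 mm across, z 18 to 22; shank 12 mm across to z 40; black handle 18 thick (x) x 46 mm wide (y), z 40 to 85.
- block: Dark wooden key block, 60 x 60 x 32 mm, fixed; origin: centre of underside. Pocket in the middle of its top, 9 (x) x 31 mm (y), 24 deep, takes the blade; the key's collar rests on the top, so a key fully home has its origin 14 mm above the counter. At the start the key is off the block's centre and yaw by up to 1.5 mm and 0.05 rad.
- cup: Bystander: white cup, 68 mm wide, 55 mm high; origin at its underside.
- cream_pot: Bystander: small white bowl, 54 mm wide, 40 mm high, behind the block; origin at its underside.
- weight: Bystander: steel paperweight with a knob, 44 mm wide, 47 mm high, beside the block; origin at its underside.
- sugar_jar: Bystander: glass jar, 72 mm wide, 110 mm high; origin at its underside.
- carton: Bystander: cardboard carton 150 x 110 x 60 mm; origin at its underside.
- takeaway: Bystander: paper cup, 80 mm wide, 100 mm high; origin at its underside.
- palette: Bystander: spatula with a wooden handle lying on the counter; origin at its underside.
Mind the look-alikes: they are no part of the job. Leave any purple look-alike of the block alone.

How it is judged:
On the way, in this order (a step that is already met when the one before it is completed fails the run):
1. the key is lifted out of its block (height (world z) of key above 0.045 m), for 0.2 s.
2. the held key's blade turns the pushed-in fastener (value of joint cam above 0.5 rad and contact force between key and stem above 2 N and contact force between the fingers and key above 2 N), for 0.1 s.
3. the fastener is turned to its stop and has sprung back up: locked (value of joint cam above 1.25 rad and z of cam_face in the frame of seat_ref above -0.0015 m), for 0.2 s.
At the end, for the whole second after the job is handed in: the fastener is turned beyond 1.25 rad and up within 1.5 mm (locked), and the key stands fully home in its block: blade tip 11 to 17 mm above the counter, within 6 mm of the block's centre, upright within 0.06 rad, at rest (all of step 3 and horizontal distance between key and block below 0.006 m and height (world z) of key between 0.011 and 0.017 m and angle between key's own z axis and vertical below 0.06 rad and linear speed of key below 0.02 m/s and angular speed of key below 0.2 rad/s); the robot touches nothing.
It fails at once if the key is let fall (faster than 0.6 m/s while not held) (contact force between the fingers and key below 0.05 N and linear speed of key above 0.6 m/s).
It fails at once if the fingers push or turn the fastener's head (contact force between the fingers and stem above 1 N).
It fails at once if another thing on the counter is moved more than 25 mm (distance of any of cup, cream_pot, weight, sugar_jar, carton, takeaway, palette from where it was at the start of the episode above 0.025 m).
It also fails if it takes over 69 s, if anything falls off the work surface, if the arm or the gripper's body presses on something with over 40 N, if the wrist force passes 120 N, or if a joint passes its speed limit or range.

## Robot

A 6-joint arm with a two-finger parallel gripper is mounted at the origin on the work surface. World frame = base frame: x ahead of the robot, y to its left, z up, the work surface at z = 0. Lengths are in m, angles in rad, forces in N, time in s.
With the tool pointing down it reaches from about 0.35 to 0.775 m from the base axis. Payload 7.3 kg.
Tool frame: the origin (TCP) lies at the very end of the fingers, on their centre line; the grasp point (between the pads) lies 19 mm behind it (robot.pinch_z is the distance from the TCP to the grasp point, in m); z points along the fingers, y is the line along which they close (so a half turn about z gives the same grasp; the last joint's range is limited). The gripper opens to 92 mm and grips with 3 to 60 N. Pads are 19 mm wide; open, the fingers measure 130 mm over their backs; the gripper's body (75 mm by 190 mm) begins 47 mm behind the grasp point.
Start: joints at [1.14, 0.342, 1.524, -0, 1.275, -0.146], TCP at [0.147, 0.504, 0.227] pointing down, gripper open.
Joint ranges: [-2.53, 2.53], [-0.77, 2.02], [0.04, 2.7], [-1, 4.14], [0.28, 2.66], [-3.11, 3.11]. Speed limits (rad/s): [2.57, 2.57, 3.14, 3.14, 3.14, 3.14].

## Interface

Orientations are given as [roll, pitch, yaw] about the fixed x, y, z axes, in that order (R = Rz(yaw) Ry(pitch) Rx(roll)).
In Python, from cell import robot gives the robot as it stands.
- The arm moves only by the tool move_arm, never from a script. Its argument "motion" is a list of rows, each a list of 6 numbers: the shift along the tool's x, y, z in units of 0.1 m (1.0 is 0.1 m), then the turn, a rotation vector about the tool's x, y, z in units of pi rad (1.0 is pi rad). In form: [[dx, dy, dz, rx, ry, rz], ...]. A call has 1 to 12 rows; each row is the pose to reach, as a shift and turn from the pose commanded when the call began, along the tool's axes at that moment, turning the shorter way round; what a row does not reach only later rows make up. A row lasts 1/8 s, in which the tool goes at most 62.5 mm and 10.7 degrees, less where a joint would pass 70% of its speed; a pose out of reach is approached as far as the arm can. A call with a number of a shift or a turn outside -1 to 1 is refused whole. A call with a gripper value outside its range is refused whole. "fingers" is the opening, from -1 (shut) to 1 (fully open), set as the call begins (left out, the last holds). The fingers move at their own pace and stop on an object; "newtons" is the grip in N (left out, the last holds). Time passes only in rows, so rows that repeat a pose let the fingers close. It gives the time, the measured TCP pose, the force, the opening and the grip force at its end, in the units of the state.
- robot.observe(): the state, without advancing time (a new reading comes with each control period).
- robot.read_camera(name): name is "side" or "top" or "wrist"; returns a dict with "image" (384x512x3 uint8, red, green, blue), "range_z" (384x512 float32, m along the optical axis (not along the pixel's ray), 0 where there is no reading), "vfov" (degrees; the focal length in pixels is half the picture's height over the tangent of half this angle, whatever the lens; pixels are square), "cx", "cy" (the principal point, pixels), "extrinsics" (4x4, takes a point from camera to world coordinates); the wrist camera has in their place "hand_eye" (4x4, takes a point from camera to tool coordinates, whose origin is the TCP and whose axes are the flange's). Camera axes: x right, y up, looking along -z (the intrinsics and any distortion apply to the point x, -y, -z); pixel columns grow to the right and rows downward; lengths in m; the calibration is good to about 2 mm. A picture is of the moment at which its call begins: read the wrist's pose just before it.
- robot.hand_in(): hands the job in; it is judged then, once.
The state is a dict: "time": time; "qpos": joint angles; "qvel": joint speeds; "joint_efforts": joint torques, N m; "tool_pos": TCP position; "tool_rot": TCP orientation; "contact_force": force on the tool from outside, world axes, zero at the start; "torque": the same for the moment, N m; "opening": finger opening in m; "grip_force": force on a finger pad.
Only numpy, scipy, OpenCV 4.12 (cv2) and the standard library are available. Lean on these libraries where they do the work, as an engineer would, in place of code of your own. Each camera call takes 0.05 s, during which the arm holds its last target. There are 200 camera calls.

## Working session

There is one attempt and no reset: what is moved stays moved. The work goes in short steps, Python scripts to look and compute and a tool call to move; the robot and the scene stay as the last step left them, time stands still between calls to the robot, and variables do not carry over. Pictures are saved under pics/ and viewed, at most 10 in all, crops included, and the job is handed in when it is done.

Besides the shell and the picture viewer there is one more tool, called after "Call:" by a JSON object that holds its "method" and its "body". move_arm: Moves the arm, as the interface text tells. Shifts and turns lie within -1 to 1; 1 stands for 0.1 m of shift or pi rad of turn. Its arguments: {"type":"object","properties":{"motion":{"type":"array"},"fingers":{"type":"number"},"newtons":{"type":"number"}},"required":["motion"]}

```bash
mkdir -p pics; ls; cat > h.py <<'E'
import numpy as np, cv2
from scipy.spatial.transform import Rotation as R
from cell import robot
def cam(n):
    s=robot.observe(); c=robot.read_camera(n); return s,c
def T(s):
    M=np.eye(4); M[:3,:3]=R.from_euler('xyz',s['tool_rot']).as_matrix(); M[:3,3]=s['tool_pos']; return M
def cloud(s,c):
    z=c['range_z']; f=192/np.tan(np.radians(c['vfov'])/2)
    v,u=np.mgrid[0:384,0:512]
    p=np.stack([(u-c['cx'])/f*z,-(v-c['cy'])/f*z,-z,np.ones_like(z)],-1)
    E=c['extrinsics'] if 'extrinsics' in c else T(s)@c['hand_eye']
    w=(p@np.array(E).T)[...,:3]; w[z==0]=np.nan; return w
def rel(s,pos,Rm):
    "row for move_arm to reach pos,Rm from current pose"
    M=T(s); d=M[:3,:3].T@(np.array(pos)-M[:3,3])/0.1
    r=R.from_matrix(M[:3,:3].T@Rm).as_rotvec()/np.pi
    return np.round(np.r_[d,r],4)
E
python3 - <<'E'
from h import *
ims=[]
for n in ('top','side'):
    s,c=cam(n); np.savez(n,w=cloud(s,c),im=c['image']); print(n,{k:v for k,v in c.items() if k not in('image','range_z')})
    cv2.imwrite(f'pics/{n}.png',c['image'][...,::-1])
print(s)
E
```

```text
pics
top {'vfov': 55.54133454034489, 'cx': 256.16806544860344, 'cy': 188.42576392047047, 'extrinsics': array([[-0.03018489,  0.99149309, -0.12661093,  0.43883641],
       [-0.99937389, -0.02759752,  0.02214056,  0.02195509],
       [ 0.01845807,  0.12719997,  0.99170533,  1.40674153],
       [ 0.        ,  0.        ,  0.        ,  1.        ]])}
side {'vfov': 56.16871604286057, 'cx': 258.02530733004704, 'cy': 195.4559841705767, 'extrinsics': array([[-0.98353909,  0.12243793, -0.13289021,  0.41165148],
       [-0.18069116, -0.66133973,  0.72799757,  0.83583104],
       [ 0.00124894,  0.74002616,  0.67257693,  0.89610821],
       [ 0.        ,  0.        ,  0.        ,  1.        ]])}
{'time': 0.05, 'qpos': array([ 1.14000686e+00,  3.42717957e-01,  1.52505159e+00, -1.85433564e-05,
        1.27537117e+00, -1.45969975e-01]), 'qvel': array([ 0.00056892, -0.00186945, -0.00176634, -0.00122906,  0.00102293,
       -0.00099445]), 'joint_efforts': array([ 1.57262381e-03, -4.32417262e+01, -2.44993544e+01,  7.20711169e-02,
        5.22844889e-02, -1.97175387e-05]), 'tool_pos': array([0.14731014, 0.50347607, 0.22603536]), 'tool_rot': array([-3.14005848e+00, -2.07625078e-04,  2.85677841e+00]), 'contact_force': array([-0.37364182,  0.64937423,  0.31205833]), 'torque': array([ 0.06466668,  0.04783599, -0.04747529]), 'grip_force': 0.0, 'opening': 0.09219620584888548}
```

View pics/top.png

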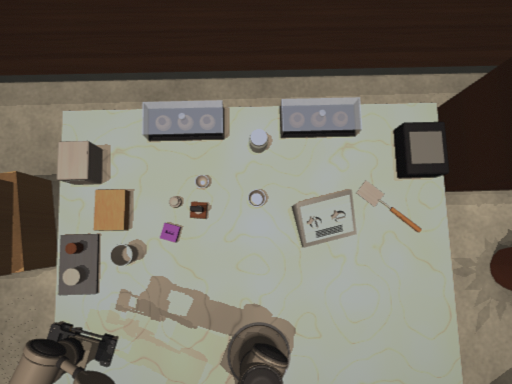

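View pics/side.png

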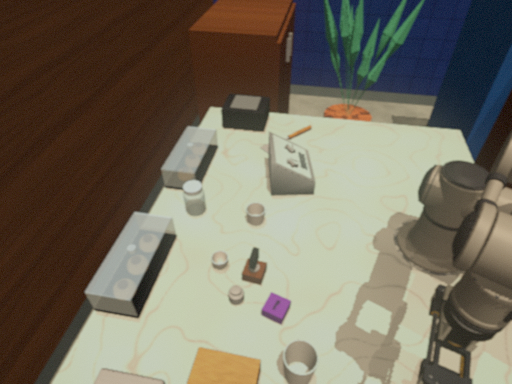

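The top view shows the brown block with the key at (199,210), the purple look-alike at (170,232), the weight at (175,202), the bowl at (203,181), and the control box at (326,220) with two fasteners at (315,222) and (338,215). Candidates for the block are the brown one at (199,210) and the purple one at (170,232); I choose the brown one. I'll check it in a crop and measure.

```bash
python3 - <<'E'
from h import *
d=np.load('top.npz');w=d['w'];im=d['im'][...,::-1]
a=cv2.resize(im[165:250,150:230],None,fx=6,fy=6,interpolation=cv2.INTER_CUBIC)
d2=np.load('side.npz');w2=d2['w']
b=cv2.resize(d2['im'][...,::-1][240:325,225:305],None,fx=4,fy=4,interpolation=cv2.INTER_CUBIC)
cv2.imwrite('pics/crop1.png',cv2.copyMakeBorder(a,0,0,0,0,0)[:, :480]); 
for n,(u,v) in dict(block=(199,210),bl=(193,214),purple=(170,232),weight=(175,202),bowl=(203,181),boxc=(326,225),cup=(257,198)).items(): print(n,w[v,u].round(3))
print('counter',w[260,350].round(4))
for nm,W in(('top',w),('side',w2)):
    m=(np.abs(W[...,0]-.37)<.06)&(np.abs(W[...,1]-.24)<.06)
    # block top
    for lo,hi in((.022,.04),(.085,.12)):
        q=W[m&(W[...,2]>lo)&(W[...,2]<hi)]; print(nm,lo,len(q),q.mean(0).round(4) if len(q) else'', q.min(0).round(3),q.max(0).round(3))
    # box cover plane
    m=(np.abs(W[...,0]-.36)<.15)&(np.abs(W[...,1]+.19)<.16)&(W[...,2]>.045)&(W[...,2]<.17)
    q=W[m];A=np.c_[q[:,:2],np.ones(len(q))];
    for _ in range(6):
        x=np.linalg.lstsq(A,q[:,2],rcond=None)[0]; r=q[:,2]-A@x; k=np.abs(r)<max(.005,np.abs(r).std()); q=q[k];A=A[k]
    n=np.r_[-x[:2],1];n/=np.linalg.norm(n); print(nm,'plane n',n.round(3),'yaw',np.arctan2(-n[1],-n[0])  ,len(q),q.mean(0).round(4))
E
```

```text
block [0.534 0.2   0.099]
bl [0.524 0.231 0.038]
purple [0.46  0.322 0.01 ]
weight [0.57  0.296 0.043]
bowl [0.653 0.196 0.005]
boxc [ 0.467 -0.255  0.093]
cup [ 0.581 -0.011  0.004]
counter [ 0.3334 -0.3592 -0.0016]
top 0.022 4 [0.4267 0.298  0.0317] [0.422 0.296 0.028] [0.429 0.299 0.035]Traceback (most recent call last):
  File "<stdin>", line 13, in <module>
    return umr_minimum(a, axis, None, out, keepdims, initial, where)
ValueError: zero-size array to reduction operation minimum which has no identity
```

View pics/crop1.png

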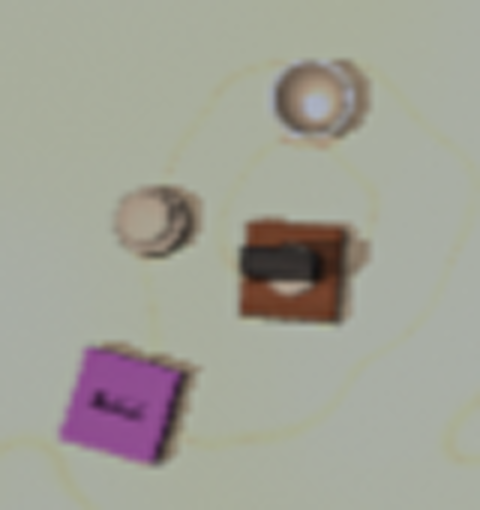

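The crop confirms the brown block with the black handle in it; the purple one is a look-alike. Now I'll measure in the right places.

```bash
python3 - <<'E'
from h import *
for nm in('top','side'):
    W=np.load(nm+'.npz')['w']
    m=(np.abs(W[...,0]-.53)<.05)&(np.abs(W[...,1]-.21)<.055)
    for lo,hi in((.024,.042),(.085,.12)):
        q=W[m&(W[...,2]>lo)&(W[...,2]<hi)]; print(nm,lo,len(q),q.mean(0).round(4),q.min(0).round(3),q.max(0).round(3))
    m=(np.abs(W[...,0]-.47)<.15)&(np.abs(W[...,1]+.23)<.16)&(W[...,2]>.045)&(W[...,2]<.17)
    q=W[m];A=np.c_[q[:,:2],np.ones(len(q))];
    for _ in range(8):
        x=np.linalg.lstsq(A,q[:,2],rcond=None)[0]; r=q[:,2]-A@x; k=np.abs(r)<max(.004,r.std()*1.5); q=q[k];A=A[k]
    n=np.r_[-x[:2],1];n/=np.linalg.norm(n); print(nm,'n',n.round(3),'yaw',np.arctan2(-n[1],-n[0])  ,len(q),q.mean(0).round(4))
    if nm=='top':
        u=np.array([[315,222],[338,215]]); print([W[b,a].round(3) for a,b in u])
        p=q[:,:2].astype(np.float32); print(cv2.minAreaRect(p))
E
```

```text
top 0.024 185 [0.5374 0.2096 0.0323] [0.508 0.179 0.024] [0.57  0.243 0.039]
top 0.085 69 [0.5403 0.2096 0.0988] [0.53  0.188 0.086] [0.549 0.233 0.104]
top n [-0.49  -0.107  0.865] yaw 0.21567355414383432 1983 [ 0.4905 -0.2563  0.1085]
[array([ 0.478, -0.213,  0.109]), array([ 0.5  , -0.293,  0.124])]
((0.4888251721858978, -0.2574850916862488), (0.15981441736221313, 0.20096364617347717), 12.250776290893555)
side 0.024 317 [0.5338 0.2198 0.0326] [0.504 0.18  0.024] [0.569 0.246 0.041]
side 0.085 108 [0.5361 0.2164 0.0976] [0.527 0.189 0.085] [0.547 0.236 0.103]
side n [-0.487 -0.106  0.867] yaw 0.21386704278830285 1075 [ 0.4853 -0.2461  0.1095]
```

Call:
{"method": "move_arm", "body": {"motion": [[-1,0,0,0,0,0.409],[-1,0,0,0,0,0.409],[-1,0,0,0,0,0.409],[-1,0,0,0,0,0.409],[-1,0,0,0,0,0.409],[-1,0,0,0,0,0.409],[-1,0,0,0,0,0.409],[-1,0,0,0,0,0.409]], "fingers": 1}}

```text
time: 1.1
tool_pos: [0.2433, 0.4756, 0.2264]
tool_rot: [-3.141, 0.001, 1.573]
contact_force: [0.1, 0.1, 0.2]
opening: 0.0917
grip_force: 0.0
```

Call:
{"method": "move_arm", "body": {"motion": [[-0.88,0.97,0,0,0,0],[-0.88,0.97,0,0,0,0],[-0.88,0.97,0,0,0,0],[-0.88,0.97,0,0,0,0]]}}

```text
time: 1.6
tool_pos: [0.3406, 0.3878, 0.2266]
tool_rot: [-3.141, -0.0, 1.573]
contact_force: [0.7, 0.3, 0.4]
opening: 0.0914
grip_force: 0.0
```

Call:
{"method": "move_arm", "body": {"motion": [[-0.88,0.97,0,0,0,0],[-0.88,0.97,0,0,0,0],[-0.88,0.97,0,0,0,0],[-0.88,0.97,0,0,0,0]]}}

```text
time: 2.1
tool_pos: [0.4368, 0.3009, 0.2265]
tool_rot: [-3.141, -0.0, 1.573]
contact_force: [-0.5, 0.4, 0.6]
opening: 0.0918
grip_force: 0.0
```

Call:
{"method": "move_arm", "body": {"motion": [[-0.88,0.97,0,0,0,0],[-0.88,0.97,0,0,0,0],[-0.88,0.97,0,0,0,0],[-0.88,0.97,0,0,0,0],[-0.88,0.97,0,0,0,0]]}}

```text
time: 2.72
tool_pos: [0.5333, 0.214, 0.2269]
tool_rot: [-3.141, -0.001, 1.575]
contact_force: [-0.4, -0.1, 0.5]
opening: 0.0919
grip_force: 0.0
```

```bash
python3 - <<'E'
from h import *
s,c=cam('wrist'); np.savez('w1',w=cloud(s,c),im=c['image']); cv2.imwrite('pics/w1.png',c['image'][...,::-1])
print(s['time'],s['tool_pos'],s['tool_rot'],s['qpos'].round(3)); print(c['hand_eye'],c['vfov'])
W=cloud(s,c)
m=(np.abs(W[...,0]-.535)<.05)&(np.abs(W[...,1]-.21)<.055)
for lo,hi in((.024,.042),(.09,.12)):
    q=W[m&(W[...,2]>lo)&(W[...,2]<hi)]
    if len(q): print(lo,len(q),q.mean(0).round(4),q.min(0).round(3),q.max(0).round(3),np.median(q[:,2]),cv2.minAreaRect(q[:,:2].astype(np.float32)))
E
```

```text
2.725 [0.53327531 0.21403993 0.22685487] [-3.14106291e+00 -5.12996095e-04  1.57467694e+00] [2.480e-01 4.340e-01 1.383e+00 1.000e-03 1.326e+00 2.440e-01]
[[ 8.02626566e-04  9.59382164e-01  2.82108523e-01  7.53931963e-02]
 [ 9.99999012e-01 -1.09565809e-03  8.80969678e-04  7.08886592e-04]
 [ 1.15428108e-03  2.82107537e-01 -9.59382096e-01 -1.57979346e-01]
 [ 0.00000000e+00  0.00000000e+00  0.00000000e+00  1.00000000e+00]] 64.18170550674719
0.024 1864 [0.537  0.2167 0.032 ] [0.505 0.18  0.024] [0.57  0.245 0.037] 0.0318876780464237 ((0.5379197001457214, 0.2125898152589798), (0.06003965809941292, 0.060097772628068924), 83.80520629882812)
0.09 846 [0.5388 0.2128 0.0984] [0.528 0.188 0.09 ] [0.549 0.235 0.101] 0.09864312998783917 ((0.5387821793556213, 0.2111821323633194), (0.046064313501119614, 0.018017981201410294), 85.48108673095703)
```

View pics/w1.png

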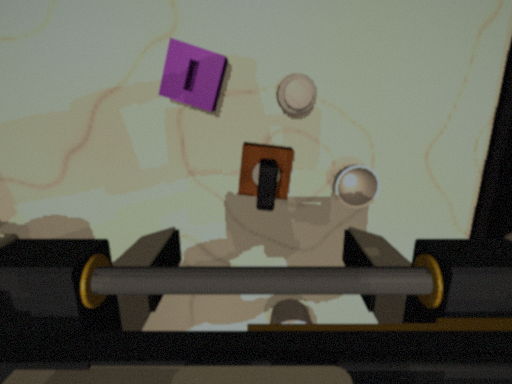

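The wrist view shows the handle at about (266,183) on the brown block, with the purple block at (194,75). The 46×18 handle and 60×60 block sizes match. Going down to grasp.

Call:
{"method": "move_arm", "body": {"motion": [[-0.03,0.055,0.5,0,0,0.026],[-0.03,0.055,0.9,0,0,0.026],[-0.03,0.055,0.9,0,0,0.026]]}}

```text
time: 3.15
tool_pos: [0.5376, 0.2096, 0.1343]
tool_rot: [-3.135, 0.002, 1.492]
contact_force: [0.3, 0.2, 0.5]
opening: 0.0916
grip_force: 0.0
```

Call:
{"method": "move_arm", "body": {"motion": [[0,0,0.4,0,0,0],[0,0,0.77,0,0,0],[0,0,0.77,0,0,0],[0,0,0.77,0,0,0]]}}

```text
time: 3.65
tool_pos: [0.5417, 0.2099, 0.0623]
tool_rot: [3.138, -0.001, 1.491]
contact_force: [-0.1, -0.2, 0.2]
opening: 0.0919
grip_force: 0.0
```

Call:
{"method": "move_arm", "body": {"motion": [[0,0,0,0,0,0],[0,0,0,0,0,0],[0,0,0,0,0,0],[0,0,0,0,0,0],[0,0,0,0,0,0],[0,0,0,0,0,0],[0,0,0,0,0,0],[0,0,0,0,0,0]], "fingers": -1, "newtons": 55}}

```text
time: 4.65
tool_pos: [0.5396, 0.2091, 0.0596]
tool_rot: [-3.14, 0.0, 1.49]
contact_force: [-2.6, -0.2, 1.3]
opening: 0.0181
grip_force: 54.9
```

Call:
{"method": "move_arm", "body": {"motion": [[0,0,-0.3,0,0,0],[0,0,-0.7,0,0,0],[0,0,-1,0,0,0],[0,0,-1,0,0,0],[0,0,-1,0,0,0]]}}

```text
time: 5.28
tool_pos: [0.5395, 0.2089, 0.1585]
tool_rot: [-3.14, 0.001, 1.49]
contact_force: [0.1, -0.2, -0.8]
opening: 0.0175
grip_force: 54.9
```

Call:
{"method": "move_arm", "body": {"motion": [[-0.4,-0.04,-0.3,0,0,0],[-0.9,-0.09,-0.7,0,0,0],[-1,-0.1,-0.8,0,0,0]]}}

```text
time: 5.65
tool_pos: [0.5223, 0.1082, 0.2404]
tool_rot: [3.141, 0.0, 1.488]
contact_force: [0.9, 0.0, -1.4]
opening: 0.0175
grip_force: 54.9
```

Call:
{"method": "move_arm", "body": {"motion": [[-0.5,-0.05,0,0,0,0],[-1,-0.1,0,0,0,0]]}}

```text
time: 5.9
tool_pos: [0.5034, 0.011, 0.238]
tool_rot: [-3.139, -0.001, 1.492]
contact_force: [0.8, -0.9, -0.4]
opening: 0.0178
grip_force: 54.9
```

Call:
{"method": "move_arm", "body": {"motion": [[-0.5,-0.05,0,0,0,0],[-1,-0.1,0,0,0,0]]}}

```text
time: 6.15
tool_pos: [0.4854, -0.0882, 0.2378]
tool_rot: [-3.139, -0.001, 1.491]
contact_force: [-0.1, -1.0, -2.0]
opening: 0.0177
grip_force: 54.9
```

Call:
{"method": "move_arm", "body": {"motion": [[-0.5,-0.05,0,0,0,0],[-1,-0.1,0,0,0,0],[-1,-0.1,0,0,0,0],[-1,-0.1,0,0,0,0]]}}

```text
time: 6.65
tool_pos: [0.468, -0.1855, 0.2383]
tool_rot: [-3.139, -0.002, 1.49]
contact_force: [0.1, 0.8, -1.1]
opening: 0.0178
grip_force: 54.9
```

```bash
cat >> h.py <<'E'
n=np.array([-.5*np.cos(.2138),-.5*np.sin(.2138),.8660]); by=np.array([-np.sin(.2138),np.cos(.2138),0]); up=np.cross(by,n)
RB=np.c_[by,np.cross(-n,by),-n]  # tool x = box y, tool z = -n
E
python3 - <<'E'
from h import *
s=robot.observe(); print(s['time'],s['tool_pos'],s['tool_rot'],s['opening'],s['qpos'].round(2))
seat=np.array([.493,-.300,.120]); print('up',up); print(rel(s,seat+n*.13,RB))
E
```

```text
6.65 [ 0.46798595 -0.18552067  0.23831457] [-3.13942565e+00 -1.93824579e-03  1.48985079e+00] 0.017768200101234987 [-0.53  0.29  1.56  0.    1.29 -0.45]
up [0.84628266 0.18374347 0.5       ]
[-1.3098 -0.28    0.0554 -0.166   0.0239 -0.0919]
```

Call:
{"method": "move_arm", "body": {"motion": [[-0.4,-0.28,0.05,-0.06,0.01,-0.03],[-0.9,-0.28,0.05,-0.12,0.018,-0.065],[-1,-0.28,0.05,-0.166,0.024,-0.092],[-1,-0.28,0.05,-0.166,0.024,-0.092],[-1,-0.28,0.05,-0.166,0.024,-0.092]]}}

```text
time: 7.28
tool_pos: [0.4312, -0.2831, 0.2334]
tool_rot: [2.618, -0.002, 1.783]
contact_force: [-0.8, 0.7, -1.7]
opening: 0.0173
grip_force: 54.9
```

Call:
{"method": "move_arm", "body": {"motion": [[-0.31,0,0,0,0,0],[-0.31,0,0,0,0,0],[-0.31,0,0,0,0,0],[-0.31,0,0,0,0,0]]}}

```text
time: 7.78
tool_pos: [0.4392, -0.3127, 0.2347]
tool_rot: [2.617, 0.001, 1.787]
contact_force: [-0.2, 0.7, -1.3]
opening: 0.0179
grip_force: 54.9
```

```bash
python3 - <<'E'
from h import *
s,c=cam('wrist'); W=cloud(s,c); np.savez('w2',w=W,im=c['image'],T=T(s)); cv2.imwrite('pics/w2.png',cv2.resize(c['image'][...,::-1],(768,576)))
print(s['time'],s['tool_pos'],s['tool_rot'],s['qpos'].round(3))
# height above cover map in box axes
ctr=np.array([.4888,-.2575,.106]); d=W-ctr; h=d@n; print('cover h', [np.nanmedian(h[(np.abs(d@by)<.09)&(np.abs(d@up)<.08)&(np.abs(h)<.006)])])
P=np.stack([d@by,d@up,h],-1); np.save('P',P)
for lab,y0 in(('unl',-.045),('dum',.045)):
    m=(np.abs(P[...,0]-y0)<.03)&(np.abs(P[...,1])<.04)&(h>.008)&(h<.02); q=P[m]; print(lab,len(q),q.min(0).round(4),q.max(0).round(4),np.median(q,0).round(4))
E
```

```text
7.775 [ 0.4391863  -0.31269501  0.23470217] [2.61722047e+00 1.10704269e-03 1.78669286e+00] [-1.056  0.236  1.779  0.588  1.041 -1.554]
cover h [np.float64(0.0015562403900597076)]
unl 1278 [-0.0612 -0.0184  0.008 ] [-0.0151  0.0286  0.0171] [-0.0366  0.0035  0.014 ]
dum 1644 [ 0.0284 -0.019   0.008 ] [0.075  0.0278 0.0171] [0.0512 0.0041 0.0143]
```

View pics/w2.png

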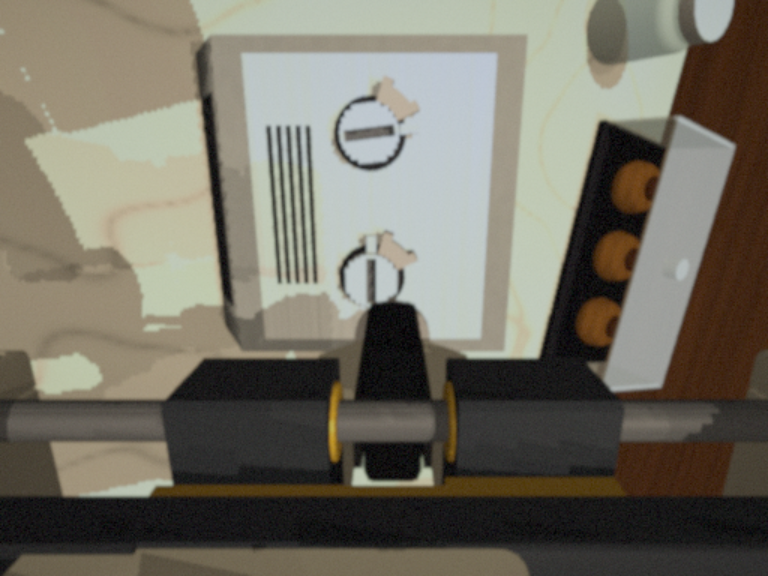

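The unlocked head, with its slot level along the box's y, is at about (371,277) in the enlarged picture; the dummy is at (370,133). I'll rectify onto the face plane to find the slot centres.

```bash
python3 - <<'E'
from h import *
d=np.load('w2.npz'); P=np.load('P.npy').astype(np.float32); P[...,2]-=.0015
g=cv2.cvtColor(d['im'],cv2.COLOR_RGB2GRAY)
# homography pixel -> (y,up) on the h=14mm plane from face points
m=(np.abs(P[...,2]-.014)<.0015)&(np.abs(P[...,0])<.08)&(np.abs(P[...,1])<.035)
v,u=np.nonzero(m); H,_=cv2.findHomography(np.c_[u,v].astype(np.float32),P[m][:,:2],cv2.RANSAC,.001)
S=np.array([[6000,0,480],[0,-6000,240],[0,0,1.]]) # 6px/mm ; right=+y, up=upslope
r=cv2.warpPerspective(g,S@H,(960,480),flags=cv2.INTER_CUBIC); 
c=cv2.HoughCircles(cv2.GaussianBlur(r,(0,0),4),cv2.HOUGH_GRADIENT,1.5,300,param1=60,param2=25,minRadius=85,maxRadius=125)
print(c)
out=cv2.cvtColor(r,cv2.COLOR_GRAY2BGR)
for x,y,q in (c[0] if c is not None else []): cv2.circle(out,(int(x),int(y)),int(q),(0,0,255),1); cv2.circle(out,(int(x),int(y)),3,(0,255,0),-1); print((x-480)/6,(240-y)/6,q/6)
for x in(-45,45): cv2.drawMarker(out,(480+x*6,240),(255,0,0))
cv2.imwrite('pics/rect.png',out[:, 80:880])
E
```

```text
[[[749.25 246.75 124.15]
  [228.75 245.25 122.5 ]]]
44.875 -1.125 20.691668
-41.875 -0.875 20.416666
```

View pics/rect.png

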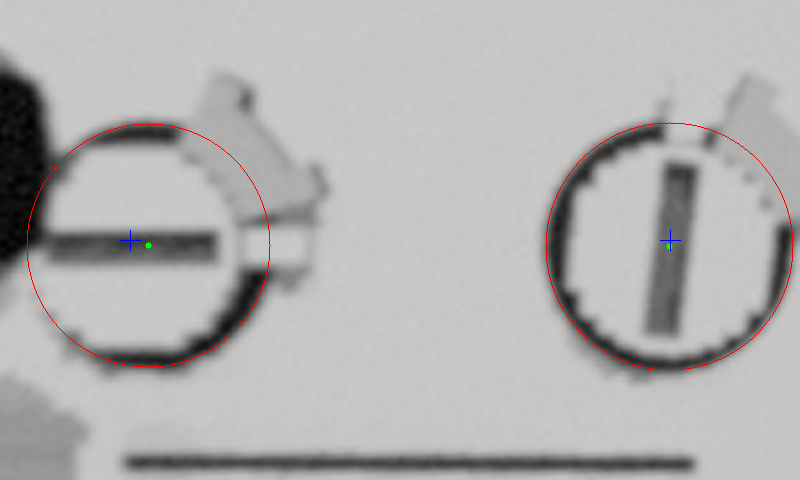

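The rectified view shows the unlocked slot's centre at (133,247) and the dummy's at (671,249). They are 89.7 mm apart, against 90 expected. Now computing the approach.

```bash
cat >> h.py <<'E'
seat=np.array([.4888,-.2575,.106])+n*.0155-by*.0445-up*.0013
E
python3 - <<'E'
from h import *
s=robot.observe(); print(seat, rel(s,seat-by*.002+n*.0536,RB), rel(s,seat-by*.002+n*.0376,RB), T(s)[:3,:3].T@s['contact_force'])
E
```

```text
[ 0.48956807 -0.30287003  0.118773  ] [-2.810e-02 -1.350e-01  7.257e-01  3.000e-04  1.000e-04  7.000e-04] [-2.810e-02 -1.352e-01  8.857e-01  3.000e-04  1.000e-04  7.000e-04] [-0.15682792 -0.9247236   0.98711052]
```

Call:
{"method": "move_arm", "body": {"motion": [[-0.03,-0.135,0.35,0,0,0],[-0.03,-0.135,0.7,0,0,0],[-0.03,-0.135,0.73,0,0,0],[-0.03,-0.135,0.73,0,0,0],[-0.03,-0.135,0.73,0,0,0],[-0.03,-0.135,0.73,0,0,0]]}}

```text
time: 8.57
tool_pos: [0.4638, -0.3124, 0.1659]
tool_rot: [2.616, 0.004, 1.785]
contact_force: [-0.8, -0.4, -1.2]
opening: 0.0178
grip_force: 54.9
```

```bash
cat > st.py <<'E'
from h import *
s=robot.observe(); M=T(s); d=s['tool_pos']-seat
print(s['time'],'TCP rel seat by,up,n mm',(1e3*np.array([d@by,d@up,d@n])).round(2),'F tool',(M[:3,:3].T@s['contact_force']).round(2),'tq',(M[:3,:3].T@s['torque']).round(2),'q6',s['qpos'][5].round(3),'rotvec',R.from_matrix(RB.T@M[:3,:3]).as_rotvec().round(3))
E
python3 st.py; python3 - <<'E'
from h import *
s,c=cam('side'); f=192/np.tan(np.radians(c['vfov'])/2)
p=np.linalg.inv(c['extrinsics'])@np.r_[seat,1]; u=c['cx']+f*p[0]/-p[2]; v=c['cy']+f*p[1]/p[2]; print(u,v)
u,v=int(u),int(v); cv2.imwrite('pics/s2.png',cv2.resize(c['image'][v-40:v+30,u-45:u+45,::-1],None,fx=8,fy=8,interpolation=cv2.INTER_CUBIC))
E
```

```text
8.575 TCP rel seat by,up,n mm [-3.830e+00  2.000e-02  5.438e+01] F tool [-0.2  -1.32  0.62] tq [ 0.47 -0.09 -0.06] q6 -1.638 rotvec [-0.002 -0.003 -0.002]
291.8766533350861 145.96348648315995
```

View pics/s2.png

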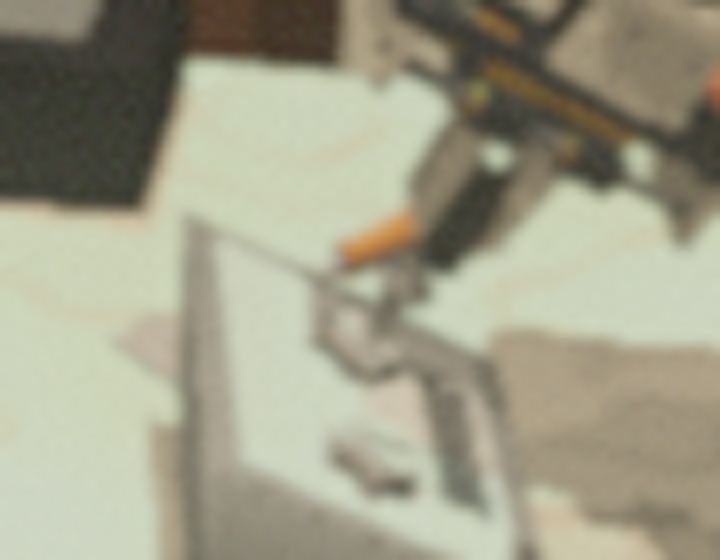

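The side view shows the blade over the unlocked head at about (380,290). Descending in steps while watching the force.

Call:
{"method": "move_arm", "body": {"motion": [[0.01,0,0.04,0,0,0],[0.01,0,0.08,0,0,0],[0.01,0,0.1,0,0,0],[0.01,0,0.12,0,0,0],[0.01,0,0.12,0,0,0]]}}

```text
time: 9.25
tool_pos: [0.4695, -0.3095, 0.1542]
tool_rot: [2.617, 0.002, 1.786]
contact_force: [0.3, 0.4, -1.3]
opening: 0.0176
grip_force: 54.9
```

```bash
python3 st.py
```

```text
9.25 TCP rel seat by,up,n mm [-2.26 -0.44 41.2 ] F tool [ 0.29 -0.34  1.32] tq [ 0.47 -0.09 -0.03] q6 -1.648 rotvec [-0.001 -0.001 -0.002]
```

Call:
{"method": "move_arm", "body": {"motion": [[0,0,0.02,0,0,0],[0,0,0.035,0,0,0],[0,0,0.05,0,0,0],[0,0,0.05,0,0,0]]}}

```text
time: 9.75
tool_pos: [0.4719, -0.3092, 0.1503]
tool_rot: [2.616, 0.002, 1.786]
contact_force: [-4.0, 0.9, 3.0]
opening: 0.0179
grip_force: 54.9
```

```bash
python3 st.py
```

```text
9.75 TCP rel seat by,up,n mm [-2.4  -0.33 36.63] F tool [ 1.7  -1.7  -4.41] tq [ 0.68  0.24 -0.09] q6 -1.652 rotvec [-0.002 -0.002 -0.002]
```

Call:
{"method": "move_arm", "body": {"motion": [[0,0,0.02,0,0,0],[0,0,0.04,0,0,0],[0,0,0.055,0,0,0],[0,0,0.055,0,0,0],[0,0,0.055,0,0,0]]}}

```text
time: 10.38
tool_pos: [0.4744, -0.3088, 0.1461]
tool_rot: [2.616, 0.003, 1.786]
contact_force: [-10.7, 0.8, 11.2]
opening: 0.0176
grip_force: 55.0
```

```bash
python3 st.py
```

```text
10.375 TCP rel seat by,up,n mm [-2.53 -0.27 31.73] F tool [  3.07  -3.27 -14.88] tq [ 1.02  0.61 -0.08] q6 -1.657 rotvec [-0.002 -0.002 -0.003]
```

Call:
{"method": "move_arm", "body": {"motion": [[0,-0.003,0.003,0,0,0.05],[0.001,-0.007,0.003,0,0,0.1],[0.002,-0.01,0.003,0,0,0.15],[0.004,-0.013,0.003,0,0,0.2],[0.006,-0.015,0.003,0,0,0.25],[0.009,-0.017,0.003,0,0,0.3],[0.009,-0.017,0.003,0,0,0.3]]}}

```text
time: 11.25
tool_pos: [0.4725, -0.3086, 0.145]
tool_rot: [2.811, -0.415, 0.913]
contact_force: [-15.4, -0.6, 13.1]
opening: 0.0174
grip_force: 55.0
```

```bash
python3 st.py
```

```text
11.25 TCP rel seat by,up,n mm [-1.92 -2.43 31.66] F tool [ -3.75  -5.97 -18.95] tq [ 1.45 -1.04 -0.12] q6 -0.719 rotvec [-0.002 -0.002  0.941]
```

Call:
{"method": "move_arm", "body": {"motion": [[0,-0.003,0,0,0,0.05],[0.001,-0.007,0,0,0,0.1],[0.002,-0.01,0,0,0,0.14],[0.004,-0.012,0,0,0,0.18],[0.005,-0.014,0,0,0,0.2],[0.005,-0.014,0,0,0,0.215],[0.005,-0.014,0,0,0,0.215]]}}

```text
time: 12.12
tool_pos: [0.4715, -0.3068, 0.1446]
tool_rot: [-3.118, -0.523, 0.163]
contact_force: [-16.9, -0.1, 14.6]
opening: 0.0176
grip_force: 55.0
```

```bash
python3 st.py
```

```text
12.125 TCP rel seat by,up,n mm [ 3.000e-02 -3.070e+00  3.164e+01] F tool [ -7.16  -3.17 -20.88] tq [ 0.8  -1.86 -0.35] q6 -0.046 rotvec [-2.000e-03 -1.000e-03  1.615e+00]
```

Torque has risen, so the head is at its stop. Relaxing the turn slightly and backing straight out.

Call:
{"method": "move_arm", "body": {"motion": [[0,0,0,0,0,-0.02],[0,0,-0.03,0,0,-0.02],[0,0,-0.06,0,0,-0.02],[0,0,-0.1,0,0,-0.02],[0,0,-0.2,0,0,-0.02],[0,0,-0.5,0,0,-0.02],[0,0,-0.9,0,0,-0.02],[0,0,-0.9,0,0,-0.02],[0,0,-0.9,0,0,-0.02]]}}

```text
time: 13.25
tool_pos: [0.4284, -0.3157, 0.2213]
tool_rot: [3.131, -0.525, 0.233]
contact_force: [-0.4, 0.8, -0.7]
opening: 0.0177
grip_force: 54.9
```

```bash
python3 st.py; python3 - <<'E'
from h import *
s,c=cam('wrist'); W=cloud(s,c); np.savez('w3',w=W,im=c['image']); cv2.imwrite('pics/w3.png',c['image'][...,::-1])
d=W-seat; a=d@by;b=d@up;h=d@n
for y0 in(0,.09):
    m=(np.hypot(a-y0,b)<.013)&(np.abs(h)<.01); q=h[m]; print(m.sum(),np.percentile(q,[10,50,90]).round(4) if len(q) else '')
print(s['opening'],s['grip_force'])
E
```

```text
13.25 TCP rel seat by,up,n mm [  0.44  -2.89 120.07] F tool [-0.56 -0.88  0.52] tq [ 0.06 -0.64 -0.03] q6 -0.046 rotvec [-0.002  0.     1.554]
571 [-0.008  -0.0011  0.    ]
580 [-0.0076 -0.001   0.0002]
0.017708223439613785 54.94440972805023
```

View pics/w3.png

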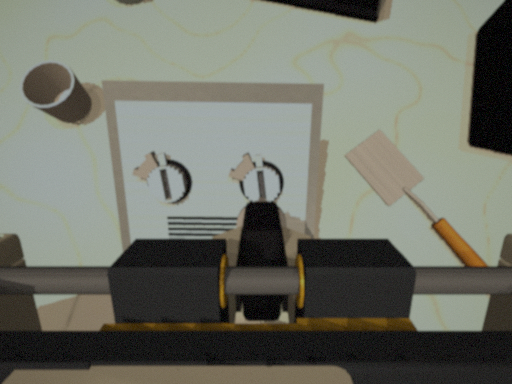

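The view shows the unlocked head at (262,183) now with its slot up the slope like the dummy at (166,185), and both faces at equal height. It is locked. Heading back to the block.

```bash
python3 - <<'E'
from h import *
s=robot.observe(); RD=R.from_euler('xyz',[np.pi,0,1.47]).as_matrix()
print(rel(s,[.46,-.25,.26],RD))
E
```

```text
[ 0.593  -0.5624 -0.1142  0.1057 -0.1432 -0.3849]
```

Call:
{"method": "move_arm", "body": {"motion": [[0.1,-0.1,-0.3,0.013,-0.018,-0.048],[0.2,-0.2,-0.3,0.026,-0.036,-0.096],[0.3,-0.3,-0.25,0.04,-0.054,-0.144],[0.4,-0.4,-0.2,0.053,-0.072,-0.193],[0.5,-0.5,-0.15,0.066,-0.09,-0.24],[0.59,-0.56,-0.11,0.079,-0.107,-0.289],[0.59,-0.56,-0.11,0.092,-0.125,-0.337],[0.59,-0.56,-0.11,0.106,-0.143,-0.385],[0.59,-0.56,-0.11,0.106,-0.143,-0.385],[0.59,-0.56,-0.11,0.106,-0.143,-0.385]]}}

```text
time: 14.55
tool_pos: [0.46, -0.2504, 0.2595]
tool_rot: [3.142, -0.001, 1.468]
contact_force: [-0.6, 0.3, -1.7]
opening: 0.0177
grip_force: 54.9
```

Call:
{"method": "move_arm", "body": {"motion": [[0.5,0.035,0,0,0,0],[1,0.07,0,0,0,0]]}}

```text
time: 14.8
tool_pos: [0.4767, -0.1516, 0.2599]
tool_rot: [3.141, -0.001, 1.465]
contact_force: [0.6, -0.3, -1.6]
opening: 0.0178
grip_force: 54.9
```

Call:
{"method": "move_arm", "body": {"motion": [[0.5,0.035,0,0,0,0],[1,0.07,0,0,0,0]]}}

```text
time: 15.05
tool_pos: [0.4939, -0.0521, 0.2601]
tool_rot: [3.141, -0.0, 1.467]
contact_force: [-0.0, -0.3, -1.0]
opening: 0.0177
grip_force: 54.9
```

Call:
{"method": "move_arm", "body": {"motion": [[0.5,0.035,0,0,0,0],[1,0.07,0,0,0,0]]}}

```text
time: 15.3
tool_pos: [0.5109, 0.0467, 0.2601]
tool_rot: [3.141, -0.0, 1.467]
contact_force: [0.6, 0.2, -1.9]
opening: 0.0176
grip_force: 54.9
```

Call:
{"method": "move_arm", "body": {"motion": [[0.5,0.035,0,0,0,0],[1,0.07,0,0,0,0],[1,0.07,0,0,0,0],[1,0.07,0,0,0,0]]}}

```text
time: 15.8
tool_pos: [0.5278, 0.1436, 0.2598]
tool_rot: [-3.141, 0.001, 1.469]
contact_force: [-0.3, -0.1, -1.2]
opening: 0.0181
grip_force: 54.9
```

```bash
python3 - <<'E'
from h import *
s=robot.observe(); RD=R.from_euler('xyz',[np.pi,0,1.465]).as_matrix()
print(s['time'],s['tool_pos'],s['tool_rot'],s['opening'],rel(s,[.538,.2103,.13],RD))
E
```

```text
15.8 [0.52776939 0.14364865 0.25979229] [-3.14143753e+00  8.33893696e-04  1.46893854e+00] 0.018070682128817423 [ 6.7450e-01  3.4200e-02  1.2974e+00 -0.0000e+00  3.0000e-04  1.3000e-03]
```

Call:
{"method": "move_arm", "body": {"motion": [[0.4,0.03,0.2,0,0,0],[0.67,0.034,0.6,0,0,0.001],[0.67,0.034,1,0,0,0.001],[0.67,0.034,1,0,0,0.001],[0.67,0.034,1,0,0,0.001],[0.67,0.034,1,0,0,0.001],[0.67,0.034,1,0,0,0.001]]}}

```text
time: 16.68
tool_pos: [0.5388, 0.2104, 0.1615]
tool_rot: [3.139, -0.0, 1.467]
contact_force: [-0.8, 0.2, -0.7]
opening: 0.0179
grip_force: 54.9
```

```bash
python3 - <<'E'
from h import *
s,c=cam('side'); W=cloud(s,c); t=s['tool_pos']; print(t,s['tool_rot'])
f=192/np.tan(np.radians(c['vfov'])/2)
m=(np.abs(W[...,0]-t[0])<.03)&(np.abs(W[...,1]-t[1])<.04)&(W[...,2]<t[2]+.002)&(W[...,2]>.06)
for z in np.arange(.1,.165,.006):
    k=m&(np.abs(W[...,2]-z)<.003); q=W[k]
    if len(q): print(round(z,3),len(q),q.min(0).round(4)[:2],q.max(0).round(4)[:2])
p=np.linalg.inv(c['extrinsics'])@np.r_[t,1]; u=int(c['cx']+f*p[0]/-p[2]); v=int(c['cy']+f*p[1]/p[2])
cv2.imwrite('pics/s3.png',cv2.resize(c['image'][v-30:v+50,u-40:u+40,::-1],None,fx=7,fy=7,interpolation=cv2.INTER_CUBIC))
E
```

```text
[0.53879689 0.21041116 0.16151277] [ 3.13866585e+00 -1.20004124e-04  1.46656486e+00]
0.118 1 [0.5369 0.2247] [0.5369 0.2247]
0.124 2 [0.5372 0.2232] [0.5394 0.2261]
0.13 2 [0.537 0.224] [0.5397 0.2244]
0.136 32 [0.5228 0.2006] [0.5526 0.228 ]
0.142 22 [0.5218 0.2045] [0.5531 0.2301]
0.16 9 [0.5306 0.2266] [0.5454 0.2357]
```

View pics/s3.png

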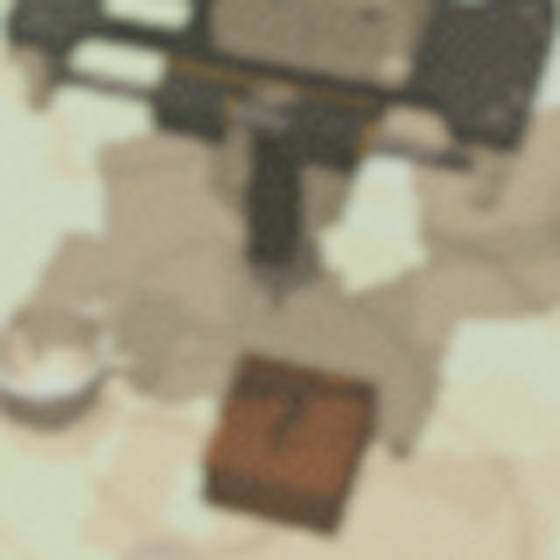

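The side view shows the key upright above the pocket (pocket at about (292,415) in the crop). The collar is centred at x 0.5375 and the blade at y 0.2126, both matching the block's centre. Lowering.

Call:
{"method": "move_arm", "body": {"motion": [[0,-0.005,0.4,0,0,0],[0,-0.005,0.75,0,0,0],[0,-0.005,0.8,0,0,0],[0,-0.005,0.84,0,0,0],[0,-0.005,0.87,0,0,0],[0,-0.005,0.9,0,0,0],[0,-0.005,0.9,0,0,0],[0,-0.005,0.9,0,0,0]]}}

```text
time: 17.73
tool_pos: [0.5378, 0.2106, 0.0704]
tool_rot: [3.141, 0.001, 1.467]
contact_force: [-1.0, -0.6, -1.2]
opening: 0.0178
grip_force: 54.9
```

Call:
{"method": "move_arm", "body": {"motion": [[0,0,0.03,0,0,0],[0,0,0.06,0,0,0],[0,0,0.085,0,0,0],[0,0,0.095,0,0,0],[0,0,0.095,0,0,0],[0,0,0.095,0,0,0]]}}

```text
time: 18.48
tool_pos: [0.5378, 0.2106, 0.0607]
tool_rot: [3.141, 0.001, 1.467]
contact_force: [0.8, -0.1, -1.9]
opening: 0.0178
grip_force: 54.9
```

Call:
{"method": "move_arm", "body": {"motion": [[0,0,0.01,0,0,0],[0,0,0.02,0,0,0],[0,0,0.02,0,0,0],[0,0,0.02,0,0,0]]}}

```text
time: 18.98
tool_pos: [0.5378, 0.2106, 0.0595]
tool_rot: [3.14, 0.001, 1.467]
contact_force: [-1.8, 0.0, 5.8]
opening: 0.0175
grip_force: 54.9
```

The collar is seated at the same height as at the grasp. Releasing and rising.

Call:
{"method": "move_arm", "body": {"motion": [[0,0,0,0,0,0],[0,0,0,0,0,0],[0,0,0,0,0,0]], "newtons": 5}}

```text
time: 19.35
tool_pos: [0.5379, 0.2106, 0.0595]
tool_rot: [3.14, 0.0, 1.467]
contact_force: [-2.5, -1.0, 5.2]
opening: 0.0178
grip_force: 5.0
```

Call:
{"method": "move_arm", "body": {"motion": [[0,0,0,0,0,0],[0,0,0,0,0,0],[0,0,0,0,0,0],[0,0,0,0,0,0],[0,0,0,0,0,0],[0,0,0,0,0,0]], "fingers": 1}}

```text
time: 20.1
tool_pos: [0.5377, 0.2105, 0.0586]
tool_rot: [3.141, 0.001, 1.467]
contact_force: [-0.0, 0.1, -0.2]
opening: 0.0734
grip_force: 0.0
```

Call:
{"method": "move_arm", "body": {"motion": [[0,0,-0.2,0,0,0],[0,0,-0.5,0,0,0],[0,0,-1,0,0,0],[0,0,-1,0,0,0],[0,0,-1,0,0,0]]}}

```text
time: 20.72
tool_pos: [0.5373, 0.2106, 0.1582]
tool_rot: [3.141, 0.001, 1.467]
contact_force: [-0.9, -0.1, -0.9]
opening: 0.0919
grip_force: 0.0
```

Call:
{"method": "move_arm", "body": {"motion": [[0,0,-0.4,0,0,0],[0,0,-0.7,0,0,0],[0,0,-0.7,0,0,0],[0,0,-0.7,0,0,0]]}}

```text
time: 21.22
tool_pos: [0.5367, 0.2104, 0.2266]
tool_rot: [-3.139, 0.002, 1.467]
contact_force: [0.3, -0.5, -0.8]
opening: 0.0916
grip_force: 0.0
```

```bash
python3 - <<'E'
from h import *
s,c=cam('wrist'); W=cloud(s,c); print(s['time'],s['tool_pos'])
m=(np.abs(W[...,0]-.535)<.05)&(np.abs(W[...,1]-.21)<.055)
for lo,hi in((.024,.042),(.09,.12)):
    q=W[m&(W[...,2]>lo)&(W[...,2]<hi)]
    print(lo,len(q),np.median(q[:,2]),cv2.minAreaRect(q[:,:2].astype(np.float32)))
q=W[m&(W[...,2]>.095)]; x=np.linalg.lstsq(np.c_[q[:,:2]-q[:,:2].mean(0),np.ones(len(q))],q[:,2],rcond=None)[0]; print('slope',x)
E
```

```text
21.225 [0.53674191 0.21044749 0.22657619]
0.024 1851 0.031940678135461864 ((0.5379442572593689, 0.21239671111106873), (0.060174956917762756, 0.06000887602567673), 83.67131805419922)
0.09 870 0.09858429668759211 ((0.5386447310447693, 0.2130158692598343), (0.0448683500289917, 0.017799491062760353), 84.550537109375)
slope [0.31851738 2.61627129 0.31513343]
```

The key is home: the handle top is at the same height as at the start and within 1 mm of the block's centre.

```bash
python3 -c "
from cell import robot
print(robot.hand_in())"
```

```text
the job is handed in; nothing more can be done
None
```

I pushed the fastener in with the key and turned it clockwise to its stop, where it sprang up and matches the locked one; the key is back fully home in its block, and I handed the job in after about 21 s of robot time. No verdict came back.

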